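# Slide the source plate under the probe stand

## Task

Push the flat check-source plate along the tabletop, with the fingertips, padded end first, through the open end of the low probe stand and on under the bridge until its leading edge is fully home against the stop bar, straight in the passage. Keep the plate flat on the table all the way: never lift or tip it. Leave the other things around it where they stand, and finish with the hand clear.

Things in the scene. Friction and masses are not known exactly. Their poses are not given: they have to be found in the camera images.
- stand: Fixed low cream bridge on the steel table. Origin: on the table under the bridge's centre. Passage along its y: mouth at +y, stop bar at -y. Bridge plate 150 mm in x, 70 mm in y, underside 17 and top 29 mm up; on it a round probe 62 mm across, top 47 mm up (the highest part). Side blocks 17 mm high, 25 mm wide leave a passage 100 mm wide in x.
- stop (a point): Middle of the stop bar's face that the plate must meet: 45 mm from the stand's origin along its -y, 8.5 mm above the table. The bar is 17 mm high and 12 mm thick, seen from above just beyond the bridge. Axes as the stand's.
- mouth (a point): Middle of the mouth, under the bridge's entry edge: 35 mm from the stand's origin along its +y, 8.5 mm above the table. Axes as the stand's. From here two 16 mm high guides flare outward, from 100 mm wide to about 130 mm wide 18 mm farther along +y.
- plate: Loose aluminium plate, 92 mm (x) by 130 mm (y), 9 mm thick, 0.28 to 0.46 kg, too wide to grasp. A fixed grey round pad, 88 mm across, 4 mm high (top 13 mm up), is centred 18 mm toward its -y, leading, end. Origin: centre of the underside, z up. Starts beyond the mouth, off line toward the stand's +x, turned up to 0.35 rad. Home: axes parallel to the stand's, origin 20 mm toward +y of the stand's.
- nose (a point): Middle of the plate's leading edge, 65 mm from its origin along its -y, 4.5 mm above the underside. Axes as the plate's.
- tail (a point): Middle of the plate's rear edge, the one to push home: 65 mm from its origin along its +y, 4.5 mm above the underside. Axes as the plate's. With the plate home this edge still sticks out 50 mm past the bridge, about 32 mm past the guides' tips.
- vial_pot: Grey vial shield, 52 mm across, 78 mm high with its knob; loose bystander. Origin: centre of its underside.
- bottle: White bottle with a cap, 54 mm across, 130 mm high; loose bystander. Origin: centre of its underside.
- brick: Cream shielding brick, 50 mm in x by 100 mm in y by 50 mm high; loose bystander. Origin: centre of its underside.
- beaker: White open plastic cup, 60 mm across the rim, 70 mm high; loose bystander. Origin: centre of its underside.
There are look-alikes about, which are no part of the job. Of the things that look like the plate, take the one that is nearest to the robot's base at the start.

How it is judged:
By the outcome, as a careful person would: the job done as asked, in the order asked, and still so for the second after the job is handed in, with the robot touching nothing.
It also fails if it takes over 64 s, if anything falls off the work surface, if the arm or the gripper's body presses on something with over 40 N, if the wrist force passes 120 N, or if a joint passes its speed limit or range.

## Robot

A 7-joint arm with a two-finger parallel gripper is mounted at the origin on the work surface. World frame = base frame: x ahead of the robot, y to its left, z up, the work surface at z = 0. Lengths are in m, angles in rad, forces in N, time in s.
With the tool pointing down it reaches from about 0.4 to 0.875 m from the base axis. Payload 19.3 kg.
Tool frame: the origin (TCP) lies between the finger pads; the fingertips stand 19 mm ahead of it and the grasp point (between the pads) is the TCP; z points along the fingers, y is the line along which they close (so a half turn about z gives the same grasp; the last joint's range is limited). The gripper opens to 85 mm and grips with 20 to 120 N. Pads are 22 mm wide; open, the fingers measure 114 mm over their backs; the gripper's body (76 mm by 85 mm) begins 54 mm behind the grasp point. The pads swing forward as they close: fully open they stand 13 mm farther back than shut.
Start: joints at [1.206, 0.521, -0.036, 1.599, 0.021, 1.021, -0.113], TCP at [0.182, -0.598, 0.25] pointing down, gripper open.
Joint ranges: [-2.91, 2.91], [-0.3, 2.13], [-1.5, 1.42], [0.17, 2.43], [-1.26, 4.41], [0.16, 1.93], [-2.52, 2.52]. Speed limits (rad/s): [1.89, 1.89, 2.39, 2.39, 3.01, 3.01, 3.01].

## Interface

Orientations are given as a unit quaternion [x, y, z, w].
In Python, from cell import ctrl, camera, calibration, finish_job gives the robot as it stands.
- The arm moves only by the tool servo_tool, never from a script. Its argument "moves" is a list of rows, each a list of 5 numbers: the shift along the tool's x, y, z in mm, then the turn about the tool's z in degrees, then the finger opening in mm, from 0 to 85.4. In form: [[dx, dy, dz, yaw, fingers], ...]. A call has 1 to 8 rows; each row shifts and turns the commanded pose from where the row before left it, along the tool's axes as they then stand; what a row does not reach is not made up. A row lasts 1/12 s, in which the tool goes at most 41.7 mm and 7.16 degrees, less where a joint would pass 70% of its speed; a pose out of reach is approached as far as the arm can. A call with a gripper value outside its range is refused whole. The fingers move at their own pace and stop on an object; "newtons" is the grip in N (left out, the last holds). Time passes only in rows, so rows that do not move let the fingers close. It gives the time, the measured TCP pose, the force, the opening and the grip force at its end, in the units of the state.
- ctrl.read_state(): the state, without advancing time (a new reading comes with each control period).
- camera(name): name is "side" or "top"; returns the picture (400x640x3 uint8, red, green, blue); there is no depth.
- calibration(name): a dict with "fovy" (degrees; the focal length in pixels is half the picture's height over the tangent of half this angle, whatever the lens; pixels are square), "cx", "cy" (the principal point, pixels), "origin" and "attitude" of the camera in the world. Camera axes: x right, y up, looking along -z (the intrinsics and any distortion apply to the point x, -y, -z); pixel columns grow to the right and rows downward; lengths in m; the calibration is good to about 2 mm. A picture is of the moment at which its call begins. calibration takes no time and is no camera call.
- finish_job(): hands the job in; it is judged then, once.
The state is a dict: "time": time; "q": joint angles; "dq": joint speeds; "effort": joint torques, N m; "ee_pos": TCP position; "ee_rot": TCP orientation; "ft_force": force on the tool from outside, world axes, zero at the start; "wrist_torque": the same for the moment, N m; "gripper_width": finger opening in m; "grip_force": force on a finger pad.
Only numpy, scipy, OpenCV 4.12 (cv2) and the standard library are available. Lean on these libraries where they do the work, as an engineer would, in place of code of your own. Each camera call takes 0.05 s, during which the arm holds its last target. There are 200 camera calls.

## Working session

There is one attempt and no reset: what is moved stays moved. The work goes in short steps, Python scripts to look and compute and a tool call to move; the robot and the scene stay as the last step left them, time stands still between calls to the robot, and variables do not carry over. Pictures are saved under pics/ and viewed, at most 10 in all, crops included, and the job is handed in when it is done.

Besides the shell and the picture viewer there is one more tool, called after "Call:" by a JSON object that holds its "op" and its "data", one argument or row to a line. servo_tool: Moves the arm, as the interface text tells. Its arguments: {"type":"object","properties":{"moves":{"type":"array"},"newtons":{"type":"number"}},"required":["moves"]}

```bash
ls; mkdir -p pics
python3 - <<'E'
from cell import ctrl,camera,calibration
import cv2
for n in("top","side"):
    cv2.imwrite(f"pics/{n}0.png",camera(n)[:,:,::-1]); print(n,calibration(n))
s=ctrl.read_state(); print(s)
E
```

```text
pics
top {'fovy': 55.09066924277893, 'cx': 323.0179479009775, 'cy': 207.61707381657908, 'origin': array([0.45125989, 0.08490691, 1.26130751]), 'attitude': array([ 0.0548206 , -0.05474486, -0.69496269,  0.71485982])}
side {'fovy': 44.17275419224178, 'cx': 310.83632568979203, 'cy': 199.86379305744606, 'origin': array([0.30979009, 0.96899893, 0.90422722]), 'attitude': array([-0.07040243,  0.39087363,  0.90571473, -0.14812877])}
{'time': 0.1, 'q': array([ 1.20579233,  0.52196445, -0.03633269,  1.59993181,  0.0212237 ,
        1.02108332, -0.11276148]), 'dq': array([-0.00049103, -0.00154917, -0.00144881, -0.00052988,  0.00020488,
        0.00028806, -0.00015776]), 'effort': array([ 6.45703709e-03, -9.28502154e+01,  1.98557720e+00, -3.70529938e+01,
        1.82060438e-02,  5.50986631e-03,  6.50683569e-05]), 'ee_pos': array([ 0.18148377, -0.59778888,  0.24978383]), 'ee_rot': array([ 9.89152615e-01,  1.46890615e-01, -1.15952012e-04, -4.87015520e-04]), 'ft_force': array([-0.5006224 ,  0.54580409, -0.52249885]), 'wrist_torque': array([-0.01018694,  0.02173912,  0.04401943]), 'grip_force': 0.0, 'gripper_width': 0.08552844036951211}
```

View pics/top0.png

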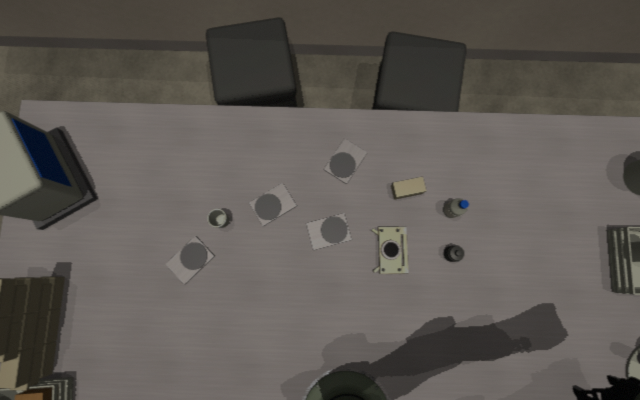

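View pics/side0.png

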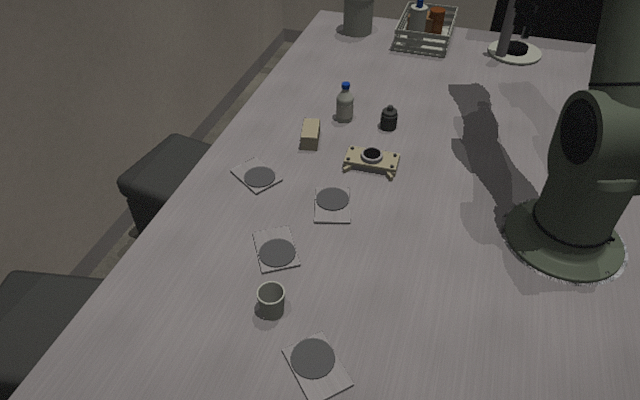

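The top view has four look-alike plates at (329,232), (272,205), (345,161) and (190,260). The base is near (345,390). (329,232) is the nearest to it, and it sits just beyond the mouth of the stand at (392,250). Next I'll enlarge that area and measure it.

```bash
cat > h.py <<'E'
import numpy as np, cv2
from scipy.spatial.transform import Rotation as R
from cell import ctrl,camera,calibration
def cal(n):
    c=calibration(n); return c['cx'],c['cy'],200/np.tan(np.radians(c['fovy']/2)),np.array(c['origin']),R.from_quat(c['attitude']).as_matrix()
def ray(n,uv,z):
    cx,cy,f,o,A=cal(n); uv=np.atleast_2d(uv).astype(float)
    d=np.c_[(uv[:,0]-cx)/f,-(uv[:,1]-cy)/f,-np.ones(len(uv))]@A.T
    return o+d*((z-o[2])/d[:,2])[:,None]
def proj(n,P):
    cx,cy,f,o,A=cal(n); p=(np.atleast_2d(P)-o)@A
    return np.c_[cx+f*p[:,0]/-p[:,2],cy-f*p[:,1]/-p[:,2]]
E
python3 - <<'E'
from h import *
im=cv2.imread("pics/top0.png"); print(proj("top",[0,0,0]))
print(cv2.cvtColor(im,cv2.COLOR_BGR2HSV)[[232,232,232,270,250,240],[315,334,290,320,405,381]])
c=cv2.resize(im[200:285,295:425],None,fx=6,fy=6,interpolation=cv2.INTER_CUBIC)
cv2.imwrite("pics/crop1.png",c)
E
```

```text
[[345.70579992 417.19117809]]
[[ 15  22 142]
 [ 15  12  86]
 [ 10  19 118]
 [ 12  22 117]
 [ 29  47 142]
 [ 30  44 144]]
```

View pics/crop1.png

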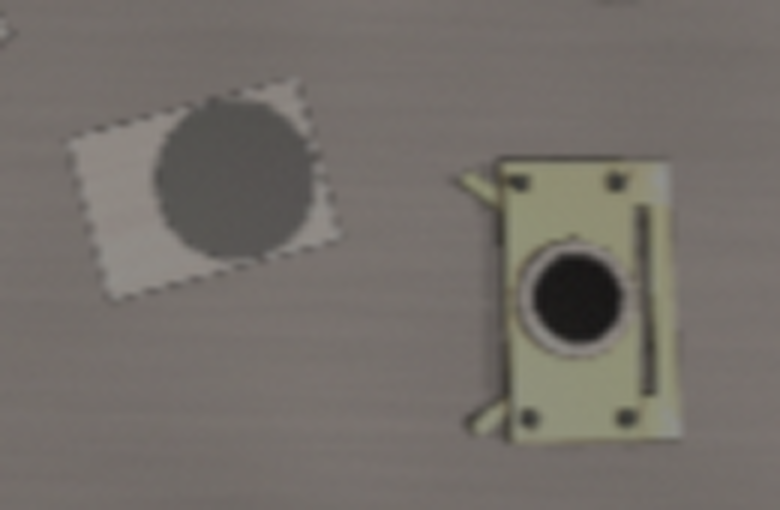

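The crop confirms it: the plate's padded end faces the stand's mouth at crop (460–510,180–420), and the stop bar is at crop x≈655. The plate is offset toward the stand's +x (up in the image) and turned.

```bash
cat >> h.py <<'E'
def up(im,x0,y0,x1,y1,k=8):
    c=im[y0:y1,x0:x1].astype(np.float32)
    return cv2.resize(c,None,fx=k,fy=k,interpolation=cv2.INTER_CUBIC)
def big(m):
    m=cv2.morphologyEx(m.astype(np.uint8)*255,cv2.MORPH_CLOSE,np.ones((9,9)))
    cs=cv2.findContours(m,cv2.RETR_EXTERNAL,cv2.CHAIN_APPROX_NONE)[0]
    return max(cs,key=cv2.contourArea)[:,0,:]
def uv(c,x0,y0,k=8): return (np.asarray(c,float)+.5)/k-.5+[x0,y0]
def plate(im,n,box):
    """rect of the plate at z=9mm and pad centre at 13 mm; im BGR"""
    v=up(im,*box).mean(2)
    bg=np.median(v)
    pad=big(v<bg-14); lit=(v>bg+11)
    m=lit.astype(np.uint8).copy(); cv2.fillPoly(m,[pad.reshape(-1,1,2)],1)
    c=big(m)
    P=ray(n,uv(c,*box[:2]),.009)[:,:2]; r=cv2.minAreaRect((P*1000).astype(np.float32))
    Q=ray(n,uv(pad,*box[:2]),.013)[:,:2]; (px,py),pr=cv2.fitEllipse((Q*1000).astype(np.float32))[:2]
    pc=np.array([px,py])
    ctr=np.array(r[0]); e=cv2.boxPoints(r); d=e[1]-e[0]; d2=e[2]-e[1]
    L=d if np.hypot(*d)>np.hypot(*d2) else d2
    L=L/np.hypot(*L)
    if L@(pc-ctr)>0: L=-L        # plate +y, away from pad
    return ctr,np.degrees(np.arctan2(-L[0],L[1])),r[1],pc,pr
E
python3 - <<'E'
from h import *
t=cv2.imread("pics/top0.png"); s=cv2.imread("pics/side0.png")
print("top",plate(t,"top",(300,206,358,256)))
print("side",plate(s,"side",(304,180,362,230)))
for n,im,b in(("top",t,(365,218,420,282)),("side",s,(335,138,408,185))):
    u=up(im,*b); sat=u[:,:,1]-u[:,:,0]   # G-B
    c=big(sat>np.median(sat)+12)
    P=ray(n,uv(c,*b[:2]),.029)[:,:2]*1000
    print(n,cv2.minAreaRect(P.astype(np.float32)))
    if n=="top":
        # edges of bridge top: +y edge between guides, +-x edges
        def line(sel):
            vx,vy,x,y=cv2.fitLine(P[sel].astype(np.float32),cv2.DIST_HUBER,0,.01,.01).ravel(); return (x,y),np.degrees(np.arctan2(vy,vx)),sel.sum()
        x,y=P.T; cx=(x.min()+x.max())/2
        print("ext",x.min(),x.max(),y.min(),y.max())
        print("front",line((y>cv2.minAreaRect(P.astype(np.float32))[0][1])&(abs(x-cx)<40)))
        ym=(y>-170)
        for sg in(1,-1):
            sel=(abs(x-(x.max() if sg>0 else x.min()))<7)&(y<np.percentile(y,50)+25); print(sg,line(sel))
        d=big((u.mean(2)<55)); E=ray(n,uv(d,*b[:2]),.047)[:,:2]*1000; print("probe",cv2.fitEllipse(E.astype(np.float32)))
    v=u.clip(0,255).astype(np.uint8); cv2.drawContours(v,[c.reshape(-1,1,2)],-1,(0,0,255),1); cv2.imwrite(f"pics/st_{n}.png",v)
E
```

```text
top (array([571.19293213,  67.68267822]), np.float32(16.302372), (94.72148895263672, 132.1677703857422), array([576.34777832,  50.82074356]), (85.26781463623047, 88.44132995605469))
side (array([574.08087158,  56.98829651]), np.float32(18.647251), (96.91490936279297, 112.18222045898438), array([576.88250732,  57.31283188]), (85.13273620605469, 116.04671478271484))
top ((513.953125, -129.21829223632812), (148.2490692138672, 110.33173370361328), 2.647199869155884)
ext 439.06361563067827 589.2649982705267 -186.1123199258661 -71.13464322108875
front ((np.float32(513.904), np.float32(-95.74099)), np.float32(1.9280436), np.int64(201))
1 ((np.float32(587.60016), np.float32(-137.3205)), np.float32(-88.29529), np.int64(194))
-1 ((np.float32(440.83838), np.float32(-141.58795)), np.float32(-87.54202), np.int64(220))
probe ((514.427978515625, -129.65367126464844), (43.37418746948242, 43.98283004760742), 123.63422393798828)
side ((514.0941772460938, -133.01934814453125), (151.0400390625, 80.51942443847656), 1.878459095954895)
```

Stand: origin ≈ (514.6, −130.2) mm, yaw ≈ 2.0°. Plate: centre ≈ (571.2, 67.7) mm, yaw ≈ 16.3°, and the pad position agrees with this.

Plan:
1. Push the plate's +x side with both open fingertips, to line it up and turn it.
2. Push the tail home.

```bash
cat >> h.py <<'E'
S=np.array([514.6,-130.2]); SY=2.0
def ax(a): a=np.radians(a); return np.array([np.cos(a),np.sin(a)])
def to(xy,z,ang):
    """tool-frame shift (mm) from now to xy,z (mm), and yaw (deg) to put tool x at ang"""
    s=ctrl.read_state(); M=R.from_quat(s['ee_rot']).as_matrix(); p=np.array(s['ee_pos'])*1000
    a=np.degrees(np.arctan2(M[1,0],M[0,0])); y=-((ang-a+180)%360-180)
    print("t",round(s['time'],2),"tcp",p.round(1),"toolx",round(a,2),"shift",((np.r_[xy,z]-p)@M).round(1),"yaw",round(y,2),"F",s['ft_force'].round(1),"w",round(s['gripper_width']*1000,1))
E
python3 -c "
from h import *
to([652.8,91.6],150,16.3); print(ctrl.read_state()['q'])"
```

```text
t 0.1 tcp [ 181.5 -597.8  249.8] toolx 16.89 shift [ 651.3 -522.6  100.2] yaw 0.59 F [-0.5  0.5 -0.5] w 85.5
[ 1.20579233  0.52196445 -0.03633269  1.59993181  0.0212237   1.02108332
 -0.11276148]
```

Call:
{"op": "servo_tool", "data": {
  "moves": [
    [26,-21,0,0,85],
    [26,-21,0,0,85],
    [26,-21,0,0,85],
    [26,-21,0,0,85],
    [26,-21,0,0,85],
    [26,-21,0,0,85],
    [26,-21,0,0,85],
    [26,-21,0,0,85]
  ]
}}

```text
time: 0.77
ee_pos: [0.3323, -0.3753, 0.2502]
ee_rot: [0.989, 0.147, -0.0, -0.0]
ft_force: [1.2, -0.2, -0.3]
gripper_width: 0.0848
grip_force: 0.0
```

Call:
{"op": "servo_tool", "data": {
  "moves": [
    [26,-21,0,0,85],
    [26,-21,0,0,85],
    [26,-21,0,0,85],
    [26,-21,0,0,85],
    [26,-21,0,0,85],
    [26,-21,0,0,85],
    [26,-21,0,0,85],
    [26,-21,0,0,85]
  ]
}}

```text
time: 1.43
ee_pos: [0.4826, -0.1542, 0.2502]
ee_rot: [0.989, 0.147, -0.0, -0.0]
ft_force: [0.2, -0.2, -0.6]
gripper_width: 0.0853
grip_force: 0.0
```

Call:
{"op": "servo_tool", "data": {
  "moves": [
    [26,-21,0,0,85],
    [26,-21,0,0,85],
    [26,-21,0,0,85],
    [26,-21,0,0,85],
    [26,-21,0,0,85],
    [26,-21,0,0,85],
    [26,-21,0,0,85],
    [0,0,0,0,85]
  ]
}}

```text
time: 2.1
ee_pos: [0.6153, 0.0445, 0.2497]
ee_rot: [0.989, 0.15, 0.0, -0.002]
ft_force: [0.3, 1.6, -0.6]
gripper_width: 0.0849
grip_force: 0.0
```

```bash
python3 -c "
from h import *
to([652.8,91.6],40,16.3); print(ctrl.read_state()['q'])"
```

```text
t 2.1 tcp [615.3  44.5 249.7] toolx 17.23 shift [ 49.5 -33.3 209.8] yaw 0.93 F [ 0.3  1.6 -0.6] w 84.9
[ 0.01144239  0.51848368 -0.26078607  1.61414329  0.14624525  1.02749828
 -1.56223382]
```

Call:
{"op": "servo_tool", "data": {
  "moves": [
    [17,-11,0,0.9,85],
    [17,-11,0,0,85],
    [15.5,-11.3,0,0,85],
    [0,0,35,0,85],
    [0,0,35,0,85],
    [0,0,35,0,85],
    [0,0,35,0,85],
    [0,0,35,0,85]
  ]
}}

```text
time: 2.77
ee_pos: [0.6512, 0.0836, 0.0735]
ee_rot: [0.99, 0.139, -0.0, -0.0]
ft_force: [1.3, 0.7, -0.4]
gripper_width: 0.0846
grip_force: 0.0
```

Call:
{"op": "servo_tool", "data": {
  "moves": [
    [0,0,28,0,85],
    [0,0,5,0,85],
    [0,0,2,0,85],
    [0,0,0,0,85],
    [0,0,0,0,85]
  ]
}}

```text
time: 3.18
ee_pos: [0.6527, 0.0839, 0.0422]
ee_rot: [0.99, 0.139, 0.001, -0.0]
ft_force: [0.7, 0.1, 0.6]
gripper_width: 0.0851
grip_force: 0.0
```

Run:
```python
from h import *
to([652.8,91.6],15,16.3)
t=camera("top");s=camera("side")
a=cv2.resize(t[180:270,270:400],None,fx=5,fy=5,interpolation=cv2.INTER_CUBIC)
b=cv2.resize(s[150:260,270:400],None,fx=4,fy=4,interpolation=cv2.INTER_CUBIC)
cv2.imwrite("pics/s1.png",b[:,:,::-1])
cv2.imwrite("pics/t1f.png",t[:,:,::-1]);cv2.imwrite("pics/s1f.png",s[:,:,::-1])
```

```text
t 3.18 tcp [652.7  83.9  42.2] toolx 15.98 shift [ 2.2 -7.4 27.2] yaw -0.32 F [0.7 0.1 0.6] w 85.1
```

View pics/s1.png

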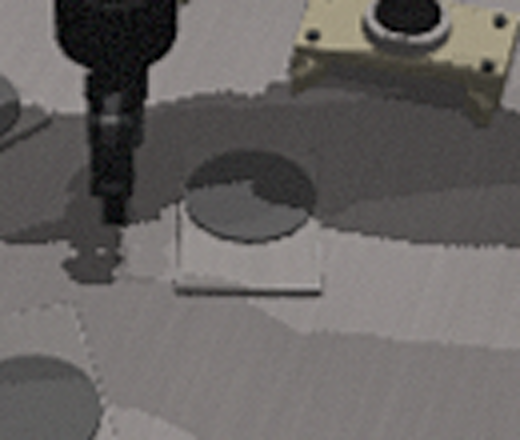

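The side crop shows the finger at (115,215), clear of the plate's +x edge at x≈180. Now I'll lower it in small steps until it touches the table.

Call:
{"op": "servo_tool", "data": {
  "moves": [
    [2,-7.4,4,-0.3,85],
    [0,0,6,0,85],
    [0,0,6,0,85],
    [0,0,4,0,85],
    [0,0,2,0,85],
    [0,0,0,0,85]
  ]
}}

```text
time: 3.78
ee_pos: [0.6512, 0.0912, 0.0175]
ee_rot: [0.99, 0.142, -0.001, 0.0]
ft_force: [0.1, 0.6, -1.0]
gripper_width: 0.0852
grip_force: 0.0
```

Call:
{"op": "servo_tool", "data": {
  "moves": [
    [0,0,1,0,85],
    [0,0,1,0,85],
    [0,0,0,0,85]
  ]
}}

```text
time: 4.03
ee_pos: [0.6515, 0.0913, 0.0163]
ee_rot: [0.99, 0.142, 0.0, -0.0]
ft_force: [-0.3, -0.9, -0.1]
gripper_width: 0.0848
grip_force: 0.0
```

Call:
{"op": "servo_tool", "data": {
  "moves": [
    [0,0,1,0,85],
    [0,0,1,0,85],
    [0,0,0,0,85]
  ]
}}

```text
time: 4.28
ee_pos: [0.6514, 0.0913, 0.0141]
ee_rot: [0.99, 0.142, -0.0, 0.0]
ft_force: [-0.3, -0.5, 0.0]
gripper_width: 0.0852
grip_force: 0.0
```

Call:
{"op": "servo_tool", "data": {
  "moves": [
    [0,0,1,0,85],
    [0,0,1,0,85],
    [0,0,1,0,85],
    [0,0,0,0,85]
  ]
}}

```text
time: 4.62
ee_pos: [0.6514, 0.0914, 0.0111]
ee_rot: [0.99, 0.142, -0.0, -0.0]
ft_force: [1.0, -0.2, -0.9]
gripper_width: 0.0849
grip_force: 0.0
```

Call:
{"op": "servo_tool", "data": {
  "moves": [
    [0,0,1,0,85],
    [0,0,1,0,85],
    [0,0,0,0,85]
  ]
}}

```text
time: 4.87
ee_pos: [0.6514, 0.0914, 0.0091]
ee_rot: [0.99, 0.142, -0.0, -0.0]
ft_force: [-0.5, -0.6, 0.0]
gripper_width: 0.0851
grip_force: 0.0
```

Call:
{"op": "servo_tool", "data": {
  "moves": [
    [0,0,1,0,85],
    [0,0,0.5,0,85],
    [0,0,0,0,85]
  ]
}}

```text
time: 5.12
ee_pos: [0.6515, 0.0914, 0.0077]
ee_rot: [0.99, 0.142, -0.0, -0.0]
ft_force: [-0.7, 0.8, 0.7]
gripper_width: 0.0852
grip_force: 0.0
```

Call:
{"op": "servo_tool", "data": {
  "moves": [
    [-6,0,-0.8,0,85],
    [-6,0,0,0,85],
    [-6,0,0,0,85],
    [-4,0,0,0,85],
    [-4,0,0,0,85],
    [-4,0,0,0,85],
    [-4,0,0,0,85],
    [-4,0,0,1,85]
  ]
}}

```text
time: 5.78
ee_pos: [0.6151, 0.0806, 0.0088]
ee_rot: [0.991, 0.133, 0.0, -0.0]
ft_force: [2.4, -0.0, -0.3]
gripper_width: 0.0851
grip_force: 1.3
```

Call:
{"op": "servo_tool", "data": {
  "moves": [
    [-4,0,0,1,85],
    [-4,0,0,1,85],
    [-4,0,0,1,85],
    [-4,0,0,1,85],
    [-4,0,0,1,85],
    [-4,0,0,1,85],
    [-2,0,0,0.5,85],
    [0,0,0,0,85]
  ]
}}

```text
time: 6.45
ee_pos: [0.5891, 0.075, 0.0086]
ee_rot: [0.997, 0.076, -0.0, 0.0]
ft_force: [-0.1, 0.0, -0.9]
gripper_width: 0.085
grip_force: 0.1
```

Run:
```python
from h import *
to([564.6,70],8.5,2)
t=camera("top");s=camera("side")
b=np.hstack([cv2.resize(t[190:290,290:390],(400,400),interpolation=cv2.INTER_CUBIC),cv2.resize(s[150:250,280:380],(400,400),interpolation=cv2.INTER_CUBIC)])
cv2.imwrite("pics/s2.png",b[:,:,::-1])
```

```text
t 6.45 tcp [589.1  75.    8.6] toolx 8.74 shift [-25.    1.2   0.1] yaw 6.74 F [-0.1  0.  -0.9] w 85.0
```

View pics/s2.png

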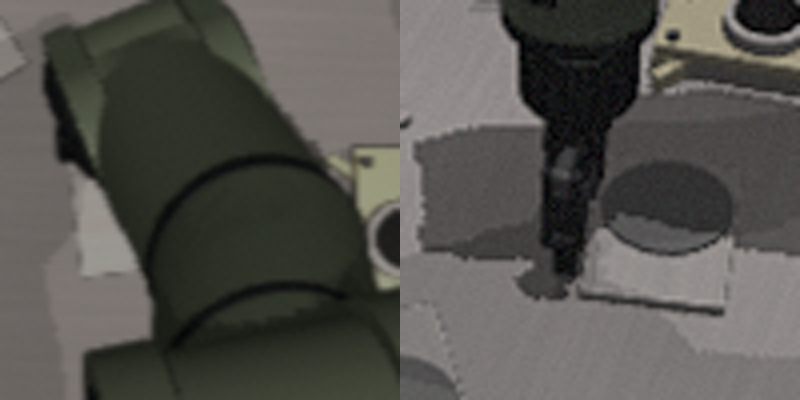

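The push is working. In the side crop, the fingertips at (570,270) are against the plate's side edge at (590,260), and the plate is flat and turning.

Call:
{"op": "servo_tool", "data": {
  "moves": [
    [-4,0,0,1.1,85],
    [-4,0,0,1.1,85],
    [-4,0,0,1.1,85],
    [-4,0,0,1.1,85],
    [-4,0,0,1.1,85],
    [-3,0,0,1.1,85],
    [-2,0,0,0.1,85],
    [0,0,0,0,85]
  ]
}}

```text
time: 7.22
ee_pos: [0.5643, 0.0726, 0.0086]
ee_rot: [1.0, 0.018, -0.0, 0.0]
ft_force: [-0.8, 0.2, 0.7]
gripper_width: 0.0851
grip_force: 0.0
```

Call:
{"op": "servo_tool", "data": {
  "moves": [
    [5,0,0,0,85],
    [10,0,0,0,85],
    [10,0,-5,0,85],
    [10,0,-25,0,85],
    [20,0,-35,0,85],
    [20,0,-35,0,85],
    [20,0,-35,0,85],
    [40,0,0,0,85]
  ]
}}

```text
time: 7.88
ee_pos: [0.7021, 0.0778, 0.1519]
ee_rot: [1.0, 0.018, 0.004, -0.001]
ft_force: [0.1, 0.7, 1.1]
gripper_width: 0.0851
grip_force: 0.0
```

Call:
{"op": "servo_tool", "data": {
  "moves": [
    [0,-40,0,0,85],
    [0,-40,0,0,85],
    [0,-40,0,0,85],
    [0,-40,0,-7,85],
    [0,-40,0,-7,85],
    [0,0,0,-7,85],
    [0,0,0,-7,85],
    [0,0,0,-7,85]
  ]
}}

```text
time: 8.55
ee_pos: [0.6874, 0.2777, 0.1434]
ee_rot: [0.947, 0.322, -0.0, 0.0]
ft_force: [-0.6, -0.3, 0.8]
gripper_width: 0.0851
grip_force: 0.0
```

Run:
```python
from h import *
to([500,200],100,92); print(ctrl.read_state()['q'].round(2))
t=camera("top");s=camera("side")
cv2.imwrite("pics/t3f.png",t[:,:,::-1]);cv2.imwrite("pics/s3f.png",s[:,:,::-1])
b=np.hstack([cv2.resize(t[190:290,290:390],(400,400),interpolation=cv2.INTER_CUBIC),cv2.resize(s[150:250,280:380],(400,400),interpolation=cv2.INTER_CUBIC)])
cv2.imwrite("pics/s3.png",b[:,:,::-1])
try: print(plate(t[:,:,::-1],"top",(300,216,362,266)))
except Exception as e: print(e)
```

```text
t 8.55 tcp [687.4 277.7 143.4] toolx 37.52 shift [-196.   -52.5   43.5] yaw -54.48 F [-0.6 -0.3  0.8] w 85.1
[-0.3   0.83 -0.3   1.32  0.26  1.03 -1.55]
(array([535.46459961,  82.29286194]), np.float32(-95.496185), (141.5590057373047, 160.06338500976562), array([527.04107666, 102.75351715]), (127.87361145019531, 176.63031005859375))
```

View pics/s3.png

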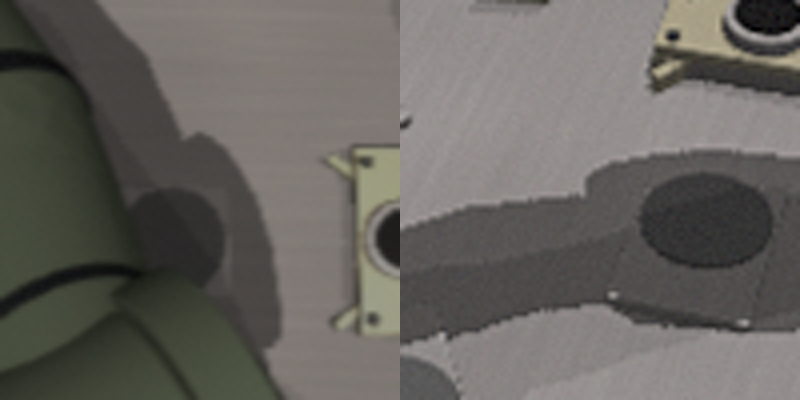

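The top view is blocked by the arm. In the side crop the plate is in shadow: pad centre ≈ (706,221), and tail corners glint at (613,295) and (743,322).

Run:
```python
from h import *
f=lambda x,y:((x-400+.5)/4-.5+280,(y+.5)/4-.5+150)
a,b=ray("side",[f(613,293),f(744,321)],.009)*1000
print(a,b,np.hypot(*(a-b)[:2]),np.degrees(np.arctan2((a-b)[1],(a-b)[0])))
s=cv2.imread("pics/s3f.png"); bx=(325,185,385,238)
u=up(s,*bx).mean(2); print(np.percentile(u,[5,15,30,50,70]))
for th in(58,62,66):
    c=big(u<th); q=cv2.fitEllipse((ray("side",uv(c,*bx[:2]),.013)[:,:2]*1000).astype(np.float32)); print(th,q)
v=(u*2).clip(0,255).astype(np.uint8); cv2.imwrite("pics/s3b.png",v)
```

```text
[547.65526811 133.2916666    9.        ] [463.23518121 131.0167394    9.        ] 84.4507333592594 1.5436159197438273
[50.10476208 54.33182907 74.19045563 78.82665253 88.0127327 ]
58 ((506.0124816894531, 57.673301696777344), (79.96183013916016, 88.68006896972656), 138.88406372070312)
62 ((507.8482666015625, 55.467647552490234), (86.31865692138672, 89.14595794677734), 171.15687561035156)
66 ((507.87945556640625, 55.28836441040039), (87.48973846435547, 90.28225708007812), 173.70272827148438)
```

View pics/s3b.png

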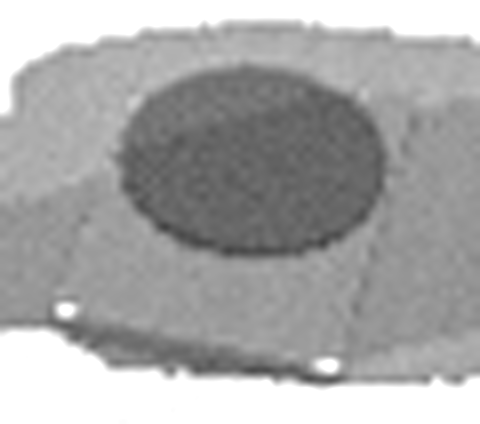

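Call:
{"op": "servo_tool", "data": {
  "moves": [
    [0,0,0,-7,85],
    [0,0,0,-7,85],
    [0,0,0,-7,85],
    [0,0,0,-7,85],
    [0,0,0,-7,85],
    [0,0,0,-7,85],
    [0,0,0,-7,85],
    [0,0,0,-5.5,85]
  ]
}}

```text
time: 9.32
ee_pos: [0.6878, 0.2765, 0.1435]
ee_rot: [0.697, 0.717, -0.0, -0.0]
ft_force: [0.2, 0.2, -0.5]
gripper_width: 0.0851
grip_force: 0.0
```

```bash
python3 -c "
from h import *
to([503.6,180],60,92)"
```

```text
t 9.32 tcp [687.8 276.5 143.5] toolx 91.64 shift [ -91.2 -186.8   83.6] yaw -0.36 F [ 0.2  0.2 -0.5] w 85.1
```

Call:
{"op": "servo_tool", "data": {
  "moves": [
    [-13,-26.7,0,-0.4,85],
    [-13,-26.7,0,0,85],
    [-13,-26.7,0,0,85],
    [-13,-26.7,0,0,85],
    [-13,-26.7,0,0,85],
    [-13,-26.7,0,0,85],
    [-13,-26.7,0,0,85],
    [0,0,0,0,85]
  ]
}}

```text
time: 9.98
ee_pos: [0.5001, 0.1765, 0.1436]
ee_rot: [0.697, 0.717, -0.002, 0.0]
ft_force: [2.6, 0.1, 0.6]
gripper_width: 0.0851
grip_force: 0.0
```

Run:
```python
from h import *
to([503.6,180],8.5,92)
t=camera("top");s=camera("side")
cv2.imwrite("pics/t4f.png",t[:,:,::-1]);cv2.imwrite("pics/s4f.png",s[:,:,::-1])
b=np.hstack([cv2.resize(t[190:290,290:390],(400,400),interpolation=cv2.INTER_CUBIC),cv2.resize(s[140:240,290:390],(400,400),interpolation=cv2.INTER_CUBIC)])
cv2.imwrite("pics/s4.png",(b[:,:,::-1]*1.6).clip(0,255).astype(np.uint8))
```

```text
t 9.98 tcp [500.1 176.5 143.6] toolx 91.65 shift [  3.7   4.  135.1] yaw -0.35 F [2.6 0.1 0.6] w 85.1
```

View pics/s4.png

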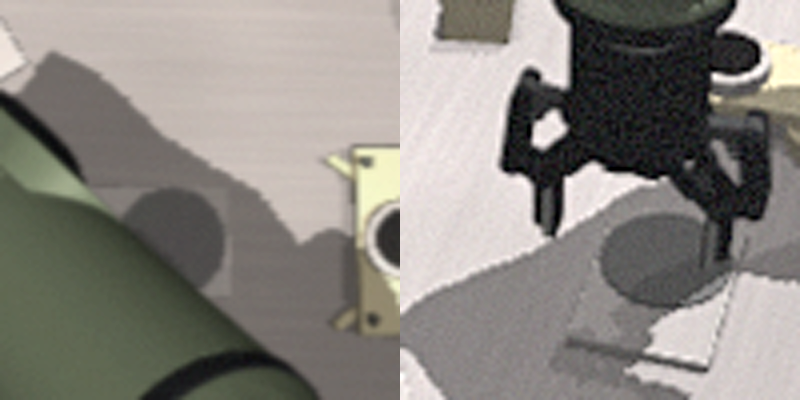

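The top crop shows the plate's leading edge nearly vertical at x≈230 (rows 188–297), pointing at the mouth. The side crop shows the gripper above and behind the tail. I'll lower it behind the tail.

Call:
{"op": "servo_tool", "data": {
  "moves": [
    [3.7,4,30,-0.4,85],
    [0,0,35,0,85],
    [0,0,35,0,85],
    [0,0,20,0,85],
    [0,0,8,0,85],
    [0,0,3,0,85],
    [0,0,0,0,85],
    [0,0,0,0,85]
  ]
}}

```text
time: 10.75
ee_pos: [0.5086, 0.1839, 0.0137]
ee_rot: [0.693, 0.721, 0.001, 0.0]
ft_force: [-0.1, 1.3, 0.6]
gripper_width: 0.085
grip_force: 0.0
```

Run:
```python
from h import *
to([503.6,180],8.5,92)
h=S+20*ax(92); tail=h+65*ax(92); print("home TCP",tail+11*ax(92))
t=camera("top"); bx=(310,230,365,270)
u=up(t,*bx).mean(2); cv2.imwrite("pics/t5.png",(np.clip(u*2,0,255)).astype(np.uint8))
```

```text
t 10.75 tcp [508.6 183.9  13.7] toolx 92.33 shift [-3.7 -5.2  5.2] yaw 0.33 F [-0.1  1.3  0.6] w 85.0
home TCP [511.24964832 -34.25848061]
```

View pics/t5.png

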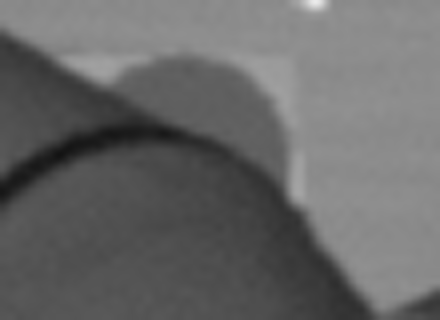

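The leading +x corner is at crop (298,52), and the edge runs down to (303,200), which is close to parallel with the stand. I'll go to pushing height and start the push.

Call:
{"op": "servo_tool", "data": {
  "moves": [
    [-4,-5,3,0.3,85],
    [0,0,2,0,85],
    [0,0,0,0,85],
    [-8,0,0,0,85],
    [-8,0,0,0,85],
    [-5,0,0,0,85],
    [-4,0,0,0,85],
    [-4,0,0,0,85]
  ]
}}

```text
time: 11.47
ee_pos: [0.5041, 0.1495, 0.0076]
ee_rot: [0.694, 0.72, -0.0, 0.0]
ft_force: [0.6, -0.3, -0.2]
gripper_width: 0.0851
grip_force: 0.0
```

Run:
```python
from h import *
print(ray("top",[(298.5/8-.5+310,52.5/8-.5+230)],.009)*1000)
to([511.2,-34.3],8.5,92)
```

```text
[[555.20336802   7.43463508   9.        ]]
t 11.47 tcp [504.1 149.5   7.6] toolx 92.05 shift [-183.9    0.6   -0.8] yaw 0.05 F [ 0.6 -0.3 -0.2] w 85.1
```

Call:
{"op": "servo_tool", "data": {
  "moves": [
    [-4,0,-0.6,0,85],
    [-5,0,0,0,85],
    [-6,0,0,0,85],
    [-6,0,0,0,85],
    [-6,0,0,0,85],
    [-6,0,0,0,85],
    [-6,0,0,0,85],
    [-6,0,0,0,85]
  ]
}}

```text
time: 12.13
ee_pos: [0.5056, 0.1048, 0.0082]
ee_rot: [0.694, 0.72, 0.0, -0.0]
ft_force: [-0.9, 3.1, 0.6]
gripper_width: 0.0853
grip_force: 1.7
```

Call:
{"op": "servo_tool", "data": {
  "moves": [
    [-6,0,0,0,85],
    [-6,0,0,0,85],
    [-6,0,0,0,85],
    [-6,0,0,0,85],
    [-5,0,0,0,85],
    [-4,0,0,0,85],
    [-2,0,0,0,85],
    [0,0,0,0,85]
  ]
}}

```text
time: 12.8
ee_pos: [0.5069, 0.0696, 0.0082]
ee_rot: [0.694, 0.72, -0.0, 0.0]
ft_force: [0.7, 0.7, 0.9]
gripper_width: 0.0853
grip_force: 0.0
```

Run:
```python
from h import *
to([511.2,-34.3],8.5,92)
t=camera("top");s=camera("side")
cv2.imwrite("pics/t6f.png",t[:,:,::-1]);cv2.imwrite("pics/s6f.png",s[:,:,::-1])
b=np.hstack([cv2.resize(t[200:300,320:420],(400,400),interpolation=cv2.INTER_CUBIC),cv2.resize(s[130:230,310:410],(400,400),interpolation=cv2.INTER_CUBIC)])
cv2.imwrite("pics/s6.png",(b[:,:,::-1]*1.6).clip(0,255).astype(np.uint8))
```

```text
t 12.8 tcp [506.9  69.6   8.2] toolx 92.05 shift [-104.     0.6   -0.3] yaw 0.05 F [0.7 0.7 0.9] w 85.3
```

View pics/s6.png

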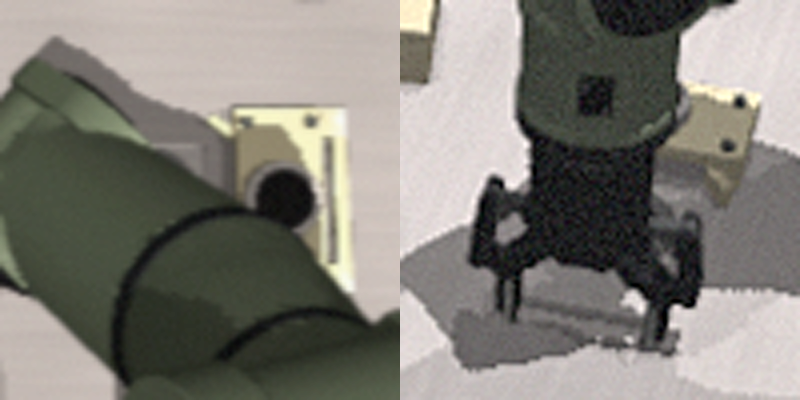

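The fingertips are flat against the tail, at side crop (510,310) to (655,340). The nose is entering the flare, with the leading +x corner near top crop (203,143) and the +x guide tip at (212,118). I'll keep pushing and watch the force.

Call:
{"op": "servo_tool", "data": {
  "moves": [
    [-2,0,0,0,85],
    [-3,0,0,0,85],
    [-4,0,0,0,85],
    [-4,0,0,0,85],
    [-4,0,0,0,85],
    [-4,0,0,0,85],
    [-4,0,0,0,85],
    [-4,0,0,0,85]
  ]
}}

```text
time: 13.57
ee_pos: [0.5079, 0.0408, 0.0082]
ee_rot: [0.694, 0.72, -0.0, -0.0]
ft_force: [-0.1, 2.5, -0.5]
gripper_width: 0.0853
grip_force: 1.1
```

Call:
{"op": "servo_tool", "data": {
  "moves": [
    [-4,0,0,0,85],
    [-4,0,0,0,85],
    [-4,0,0,0,85],
    [-4,0,0,0,85],
    [-4,0,0,0,85]
  ]
}}

```text
time: 13.98
ee_pos: [0.5086, 0.0209, 0.0082]
ee_rot: [0.694, 0.72, -0.0, -0.0]
ft_force: [0.3, 1.9, -1.6]
gripper_width: 0.0851
grip_force: 1.1
```

Run:
```python
from h import *
p=ray("top",[(203.5/4-.5+320,143.5/4-.5+200)],.009)[0,:2]*1000
print(p,"stand frame",(p-S)@ax(2),(p-S)@ax(92))
to([511.2,-34.3],8.5,92)
```

```text
[559.62683791 -69.53788012] stand frame 47.11648623049097 59.0537521730856
t 13.98 tcp [508.6  20.9   8.2] toolx 92.09 shift [-55.3   0.6  -0.3] yaw 0.09 F [ 0.3  1.9 -1.6] w 85.1
```

Call:
{"op": "servo_tool", "data": {
  "moves": [
    [-4,0,0,0,85],
    [-4,0,0,0,85],
    [-4,0,0,0,85],
    [-4,0,0,0,85],
    [-4,0,0,0,85],
    [-4,0,0,0,85]
  ]
}}

```text
time: 14.48
ee_pos: [0.5095, -0.0031, 0.0082]
ee_rot: [0.694, 0.72, -0.0, -0.0]
ft_force: [-0.5, 2.4, -1.7]
gripper_width: 0.0847
grip_force: 1.0
```

Call:
{"op": "servo_tool", "data": {
  "moves": [
    [-4,0,0,0,85],
    [-4,0,0,0,85],
    [-4,0,0,0,85],
    [-4,0,0,0,85],
    [-2,0,0,0,85],
    [-2,0,0,0,85]
  ]
}}

```text
time: 14.98
ee_pos: [0.5103, -0.0229, 0.0082]
ee_rot: [0.694, 0.72, 0.0, -0.0]
ft_force: [-0.7, 2.3, -1.5]
gripper_width: 0.0849
grip_force: 1.0
```

Call:
{"op": "servo_tool", "data": {
  "moves": [
    [-1,0,0,0,85],
    [-1,0,0,0,85],
    [-1,0,0,0,85]
  ]
}}

```text
time: 15.23
ee_pos: [0.5104, -0.0255, 0.0082]
ee_rot: [0.694, 0.72, 0.0, -0.0]
ft_force: [0.6, 1.9, -0.2]
gripper_width: 0.0848
grip_force: 1.0
```

Expected contact with the stop is near y ≈ −0.034. I'll creep in until the force rises.

Call:
{"op": "servo_tool", "data": {
  "moves": [
    [-1,0,0,0,85],
    [-1,0,0,0,85],
    [-1,0,0,0,85],
    [-1,0,0,0,85]
  ]
}}

```text
time: 15.57
ee_pos: [0.5105, -0.0297, 0.0082]
ee_rot: [0.694, 0.72, 0.0, -0.0]
ft_force: [-0.1, 0.6, -1.2]
gripper_width: 0.0846
grip_force: 1.0
```

Call:
{"op": "servo_tool", "data": {
  "moves": [
    [-1,0,0,0,85],
    [-1,0,0,0,85]
  ]
}}

```text
time: 15.73
ee_pos: [0.5106, -0.0317, 0.0082]
ee_rot: [0.694, 0.72, -0.0, -0.0]
ft_force: [0.9, 3.3, -1.4]
gripper_width: 0.085
grip_force: 1.0
```

Call:
{"op": "servo_tool", "data": {
  "moves": [
    [-1,0,0,0,85],
    [-1,0,0,0,85]
  ]
}}

```text
time: 15.9
ee_pos: [0.5107, -0.0337, 0.0082]
ee_rot: [0.694, 0.72, 0.0, 0.0]
ft_force: [-0.0, 1.8, -1.0]
gripper_width: 0.0851
grip_force: 1.1
```

Call:
{"op": "servo_tool", "data": {
  "moves": [
    [-1,0,0,0,85],
    [-1,0,0,0,85]
  ]
}}

```text
time: 16.07
ee_pos: [0.5106, -0.0344, 0.0082]
ee_rot: [0.694, 0.72, 0.001, -0.001]
ft_force: [-2.6, 13.0, -0.8]
gripper_width: 0.0847
grip_force: 7.0
```

Call:
{"op": "servo_tool", "data": {
  "moves": [
    [-1,0,0,0,85]
  ]
}}

```text
time: 16.15
ee_pos: [0.5106, -0.0346, 0.0082]
ee_rot: [0.694, 0.72, 0.001, -0.001]
ft_force: [-3.7, 19.0, 0.6]
gripper_width: 0.0853
grip_force: 9.4
```

Call:
{"op": "servo_tool", "data": {
  "moves": [
    [-1,0,0,0,85]
  ]
}}

```text
time: 16.23
ee_pos: [0.5106, -0.0348, 0.0082]
ee_rot: [0.693, 0.721, 0.001, -0.001]
ft_force: [-5.4, 23.7, 0.7]
gripper_width: 0.0852
grip_force: 11.8
```

The plate met the stop at the predicted place (24 N at y = −34.8). I'll check squareness from the wrist moment.

```bash
python3 -c "
from h import *
to([511.2,-34.3],8.5,92); print(ctrl.read_state()['wrist_torque'])"
```

```text
t 16.23 tcp [510.6 -34.8   8.2] toolx 92.22 shift [ 0.5  0.7 -0.3] yaw 0.22 F [-5.4 23.7  0.7] w 85.2
[4.81526458 1.02182199 0.00973811]
```

The moment about z is ≈ 0, so both fingers share the load and the nose is flush. I'll back off, lift clear, and check from the cameras.

Call:
{"op": "servo_tool", "data": {
  "moves": [
    [3,0,0,0,85],
    [4,0,0,0,85],
    [10,0,0,0,85],
    [15,0,0,0,85],
    [15,0,-15,0,85],
    [20,0,-30,0,85],
    [20,0,-35,0,85],
    [20,0,-35,0,85]
  ]
}}

```text
time: 16.9
ee_pos: [0.5061, 0.0708, 0.1244]
ee_rot: [0.694, 0.72, -0.0, -0.0]
ft_force: [1.1, -0.3, 0.3]
gripper_width: 0.0852
grip_force: 0.0
```

Call:
{"op": "servo_tool", "data": {
  "moves": [
    [35,0,-15,0,85],
    [35,0,-15,0,85],
    [35,0,-15,0,85],
    [35,0,-15,0,85],
    [35,0,0,0,85],
    [35,0,0,0,85],
    [35,0,0,0,85],
    [35,0,0,0,85]
  ]
}}

```text
time: 17.57
ee_pos: [0.4961, 0.3511, 0.1834]
ee_rot: [0.694, 0.72, 0.0, 0.0]
ft_force: [1.1, -0.2, 0.5]
gripper_width: 0.0849
grip_force: 0.0
```

Run:
```python
from h import *
to([511.2,-34.3],8.5,92)
t=camera("top");s=camera("side")
cv2.imwrite("pics/t7f.png",t[:,:,::-1]);cv2.imwrite("pics/s7f.png",s[:,:,::-1])
h=S+20*ax(92)
q=[np.r_[h+65*ax(92)+k*46*ax(2),9]/1000 for k in(1,-1)]
for n in("top","side"): print(n,proj(n,q))
# gray patches: profile along image column (top) across the tail edge, several x
g=t.astype(float).mean(2)
for k in(-30,-15,0,15,30):
    L=np.array([np.r_[S+(d)*ax(92)+k*ax(2),9]/1000 for d in np.arange(55,120,1.)])
    p=proj("top",L).astype(np.float32); v=cv2.remap(g.astype(np.float32),p[:,0].reshape(-1,1),p[:,1].reshape(-1,1),cv2.INTER_LINEAR).ravel()
    print(k,v[::3].round().astype(int))
    p=proj("side",L).astype(np.float32); v=cv2.remap(s.astype(np.float32).mean(2),p[:,0].reshape(-1,1),p[:,1].reshape(-1,1),cv2.INTER_LINEAR).ravel()
    print("   side",v[::3].round().astype(int))
```

```text
t 17.57 tcp [496.1 351.1 183.4] toolx 92.08 shift [-385.7    1.   175. ] yaw 0.08 F [ 1.1 -0.2  0.5] w 84.9
top [[362.44935258 235.7691882 ]
 [363.09631387 264.21805603]]
side [[348.08820453 178.58398255]
 [380.81487215 184.66856239]]
-30 [151 151 151 151 151 150 147 136 116  93  71  64  68  70  71  70  71  71
  70  70  70  71]
   side [155 154 154 154 153 153 155 160 154 122  84  59  59  69  79  89  90  91
  93  93  91  91]
-15 [151 151 151 151 151 151 151 151 149 139 107  73  72  72  72  72  72  72
  72  72  72  72]
   side [156 155 154 156 155 153 156 158 158 154 117  79  52 107 128 116  92  88
  90  91  92  92]
0 [148 148 148 148 148 148 149 149 148 137 113 105 121 121 108  89  76  71
  71  71  71  71]
   side [154 152 151 152 152 152 152 152 154 150 111  73  44 102 142 160 158 150
 143 121 100  90]
15 [149 149 150 150 150 150 150 151 149 134 111 106 121 123 123 123 123 121
 116 104  90  79]
   side [156 155 154 154 154 155 155 157 160 159 119  78  47 106 142 158 153 151
 152 151 152 153]
30 [149 149 149 149 149 149 149 149 148 137 119 111 118 124 124 124 124 124
 124 125 125 125]
   side [91 84 83 77 67 54 53 53 53 54 48 45 44 42 39 34 28 23 20 23 20 18]
```

The tail edge sits at ≈ 84.5 mm in the stand's y (home is 85 mm) across most of the width, but arm shadow spoils the −30 mm sample. I'll move the arm away and re-measure the tail edge line.

Call:
{"op": "servo_tool", "data": {
  "moves": [
    [30,-20,-10,0,85],
    [30,-20,-10,0,85],
    [30,-20,-10,0,85],
    [30,-20,-10,0,85],
    [30,-20,-10,0,85],
    [30,-20,-10,0,85],
    [30,-20,-10,0,85],
    [0,0,0,0,85]
  ]
}}

```text
time: 18.33
ee_pos: [0.3425, 0.5599, 0.2554]
ee_rot: [0.691, 0.722, 0.001, -0.002]
ft_force: [-1.0, 1.4, 0.5]
gripper_width: 0.085
grip_force: 0.0
```

Run:
```python
from h import *
to([511.2,-34.3],8.5,92)
d=np.arange(70,100,.25)
for n in("top","side"):
    g=camera(n).astype(np.float32).mean(2); r=[]; ks=np.arange(-42,43,6)
    for k in ks:
        L=np.array([np.r_[S+e*ax(92)+k*ax(2),9]/1000 for e in d])
        p=proj(n,L).astype(np.float32); v=cv2.remap(g,p[:,0].reshape(-1,1),p[:,1].reshape(-1,1),cv2.INTER_LINEAR).ravel()
        v=cv2.GaussianBlur(v.reshape(-1,1),(1,9),2).ravel(); i=np.argmin(np.gradient(v)); r.append(d[i])
    f=np.polyfit(ks,r,1); print(n,np.array(r),"slope deg",np.degrees(f[0]).round(2),"at0",f[1].round(1))
# side edges just behind the guides, seen from the top
for y in(60,66,72,78):
    L=np.arange(-60,61,.25); g=camera("top").astype(np.float32).mean(2)
    p=proj("top",[np.r_[S+y*ax(92)+k*ax(2),9]/1000 for k in L]).astype(np.float32)
    v=cv2.GaussianBlur(cv2.remap(g,p[:,0].reshape(-1,1),p[:,1].reshape(-1,1),cv2.INTER_LINEAR),(1,9),2).ravel(); gr=np.gradient(v)
    print(y,L[np.argmax(np.where(L<-35,gr,-9))],L[np.argmin(np.where(L>35,gr,9))])
```

```text
t 18.33 tcp [342.5 559.9 255.4] toolx 92.52 shift [-602.2  142.7  243.8] yaw 0.52 F [-1.   1.4  0.5] w 85.0
top [84.25 83.5  83.   83.25 82.5  83.5  83.   82.25 82.   83.   82.75 82.
 81.5  85.25 84.75] slope deg 0.01 at0 83.1
side [79.75 83.75 88.25 89.   80.5  86.75 91.75 85.5  89.25 80.5  75.25 92.
 83.5  71.5  75.75] slope deg -4.91 at0 83.5
60 -43.75 47.0
66 -44.0 47.25
72 -44.0 46.25
78 -43.5 46.75
```

The top view shows the plate straight: tail-edge slope 0.0° relative to the stand, and its sides at −44/+47 mm without drift. It is home against the stop within measurement error, and the hand is clear.

```bash
python3 -c "
from cell import finish_job
print(finish_job())"
```

```text
the job is handed in; nothing more can be done
None
```

The plate is pushed home against the stop bar, straight in the passage, with the bystanders left alone and the hand clear, and the job was handed in at about 18.5 s of the 64 s allowed.

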